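# Slide the square reagent bottles home in the feed rack

## Task

Two square white reagent bottles have stuck partway down the sloped chutes of the feed rack. Slide each one down its own chute until it rests against the stop at the low end, keeping it standing on the chute floor all the way, and let go. Leave the round jar in the third chute where it stands.

Things in the scene. Friction and masses are not known exactly. Their poses are not given: they have to be found in the camera images.
- rack: fixed rack of 3 like dark steel chutes, sloping 12 deg down away from robot. Origin: middle chute's floor centre line, at uphill face of its stop, 20 mm above bench. x: downhill along chutes; y: level, across; z: square to floors. All floors at z=0, stops at x=0 (24 high, 6 thick). Chute centres y=-76, 0, 76 mm; 203 long, 64 wide inside; side walls 18 high, 4 thick. Place, yaw vary
- bottle_a: square white plastic bottle in one chute (varies), sides along it: body 54x54 mm, 44 high, round grey cap 36 wide at 54-70 height; 0.1-0.21 kg. Origin: centre of underside; x down the chute, z up through cap. Starts 60-105 mm short of the stop, held by friction; 1-2 N slides it, upright if pushed below 35 mm height. Against the stop its origin is at x=-27 mm in the rack's frame
- bottle_b: second square white bottle, the same as bottle_a in size, origin, start and behaviour, in another chute
- round_jar: round white plastic jar, body 54 mm in diameter and 44 mm high, with the same grey cap to 70 mm height, standing in the remaining chute; not to be moved. Origin: centre of the underside, z up
Mind the look-alikes: they are no part of the job. Leave any yellow look-alike of the bottle_b alone.

How it is judged:
By the outcome, as a careful person would: the job done as asked, in the order asked, and still so for the second after the job is handed in, with the robot touching nothing.
It also fails if it takes over 45 s, if anything falls off the work surface, if the arm or the gripper's body presses on something with over 40 N, if the wrist force passes 120 N, or if a joint passes its speed limit or range.

## Robot

A 6-joint arm with a two-finger parallel gripper is mounted at the origin on the work surface. World frame = base frame: x ahead of the robot, y to its left, z up, the work surface at z = 0. Lengths are in m, angles in rad, forces in N, time in s.
With the tool pointing down it reaches from about 0.375 to 0.9 m from the base axis. Payload 3.1 kg.
Tool frame: the origin (TCP) lies at the very end of the fingers, on their centre line; the grasp point (between the pads) lies 19 mm behind it; z points along the fingers, y is the direction in which the jaws open and shut (so a half turn about z gives the same grasp; the last joint's range is limited). The gripper opens to 85 mm and grips with 20 to 120 N. Pads are 22 mm wide; open, the fingers measure 114 mm over their backs; the gripper's body (76 mm by 85 mm) begins 54 mm behind the grasp point. The pads swing forward as they close: fully open they stand 13 mm farther back than shut.
Start: joints at [1, 0.527, 1.433, -0, 1.181, -0.178], TCP at [0.239, 0.577, 0.196] pointing down, gripper open.
Joint ranges: [-3.08, 3.08], [-0.75, 2.2], [0.22, 2.44], [-1.43, 4.57], [0, 2.65], [-2.85, 2.85]. Speed limits (rad/s): [2.79, 2.79, 3.14, 3.14, 3.14, 3.14].

## Interface

Orientations are given as a unit quaternion [x, y, z, w].
In Python, from station import manip gives the robot as it stands. The module is installed in compiled form; this text tells all that it offers.
- The arm moves only by the tool send_rows, never from a script. Its argument "commands" is a list of rows, each an object with "delta_pos": the shift along the world's x, y, z in cm, a list of three; "yaw": the turn about the world's z in rad. A call has 1 to 10 rows; each row shifts and turns the pose as measured when the row begins; what a row does not reach is not made up. A row lasts 1/8 s, in which the tool goes at most 62.5 mm and 10.7 degrees, less where a joint would pass 70% of its speed; a pose out of reach is approached as far as the arm can. A call is refused whole if a number of a shift passes 6.25 or a number of a turn 0.188, either way. A call with a gripper value outside its range is refused whole. "grip" is the closure, from -1 (fully open) to 1 (shut), set as the call begins (left out, the last holds). The fingers move at their own pace and stop on an object; "force" is the grip in N (left out, the last holds). Time passes only in rows, so rows that do not move let the fingers close. It gives the time, the measured TCP pose, the force and the opening at its end, in the units of the state.
- manip.sense(): the state, without advancing time (a new reading comes with each control period).
- manip.snapshot(name): name is "scene" or "top" or "wrist"; returns the picture (400x640x3 uint8, blue, green, red); there is no depth.
- manip.get_calibration(name): a dict with "fx", "fy", "cx", "cy" (pixels), "dist_coeffs" ([k1, k2, p1, p2, k3] as OpenCV has them; the pictures are not rectified), "world_to_cam" (4x4, takes a point from world to camera coordinates); the wrist camera has in their place "mount" (4x4, takes a point from camera to tool coordinates, whose origin is the TCP and whose axes are the flange's). Camera axes: x right, y down, z forward; pixel columns grow to the right and rows downward; lengths in m; the calibration is good to about 2 mm. A picture is of the moment at which its call begins: read the wrist's pose just before it. get_calibration takes no time and is no camera call.
- manip.sign_off(): hands the job in, once; it reports no verdict.
The state is a dict: "t": time; "q": joint angles; "qd": joint speeds; "tau": joint torques, N m; "tcp_pos": TCP position; "tool_rot": TCP orientation; "force": force on the tool from outside, world axes, zero at the start; "ft_torque": the same for the moment, N m; "finger_gap": opening from 0.0 (shut) to 1.0 (fully open).
Only numpy, scipy, OpenCV 4.12 (cv2) and the standard library are available. Lean on these libraries where they do the work, as an engineer would, in place of code of your own. Each camera call takes 0.05 s, during which the arm holds its last target. There are 200 camera calls.

## Working session

There is one attempt and no reset: what is moved stays moved. The work goes in short steps, Python scripts to look and compute and a tool call to move; the robot and the scene stay as the last step left them, time stands still between calls to the robot, and variables do not carry over. Pictures are saved under pics/ and viewed, about 8 in all and at most 12, crops included, and the job is handed in when it is done.

Besides the shell and the picture viewer there is one more tool, called after "Request:" by a JSON object that holds its "name" and its "arguments", one argument or row to a line. send_rows: Moves the arm, as the interface text tells. Its arguments: {"type":"object","properties":{"commands":{"type":"array","items":{"type":"object","properties":{"delta_pos":{"type":"array","items":{"type":"number"}},"yaw":{"type":"number"}}}},"grip":{"type":"number"},"force":{"type":"number"}},"required":["commands"]}

```bash
mkdir -p pics; python3 - <<'E'
from station import manip
import cv2, numpy as np
s=manip.sense(); print(s['t'],s['tcp_pos'],s['tool_rot'],s['finger_gap'])
for n in ("scene","top"):
    im=manip.snapshot(n); cv2.imwrite(f'pics/{n}0.png',im)
    c=manip.get_calibration(n); print(n,c)
c=manip.get_calibration('wrist'); print(c)
E
```

```text
0.0 [0.23878913 0.57672556 0.19542704] [ 1.95158877e-01  9.80771032e-01 -1.02168584e-03 -3.90378286e-04] 1.0005885495332798
scene {'fx': 513.7312253467026, 'fy': 513.7312253467026, 'cx': 317.09191507745936, 'cy': 210.14348032991498, 'dist_coeffs': array([-0.14903681,  0.        ,  0.        ,  0.        ,  0.        ]), 'world_to_cam': array([[ 0.62615445,  0.77957938,  0.01365981, -0.36730027],
       [ 0.4609026 , -0.35595045, -0.81293792, -0.1698692 ],
       [-0.62888743,  0.51532054, -0.58219013,  1.03219542],
       [ 0.        ,  0.        ,  0.        ,  1.        ]])}
top {'fx': 384.2894737180578, 'fy': 384.2894737180578, 'cx': 316.7402289143979, 'cy': 196.82233070929038, 'dist_coeffs': array([-0.0257553,  0.       ,  0.       ,  0.       ,  0.       ]), 'world_to_cam': array([[ 0.01434241, -0.99947794,  0.02895079, -0.00994287],
       [-0.99227214, -0.01779596, -0.12279785,  0.56045582],
       [ 0.12324895, -0.02696584, -0.99200934,  0.66970638],
       [ 0.        ,  0.        ,  0.        ,  1.        ]])}
{'fx': 294.7543313971579, 'fy': 294.7543313971579, 'cx': 320.5751656476484, 'cy': 197.44719622581334, 'dist_coeffs': array([-0.01086628,  0.        ,  0.        ,  0.        ,  0.        ]), 'mount': array([[-3.88748788e-04, -9.47838407e-01, -3.18751004e-01,
         8.14770975e-02],
       [ 9.99999881e-01, -4.62402688e-04,  1.55401191e-04,
        -8.17916518e-05],
       [-2.94686539e-04, -3.18750905e-01,  9.47838474e-01,
        -1.77685128e-01],
       [ 0.00000000e+00,  0.00000000e+00,  0.00000000e+00,
         1.00000000e+00]])}
```

View pics/scene0.png

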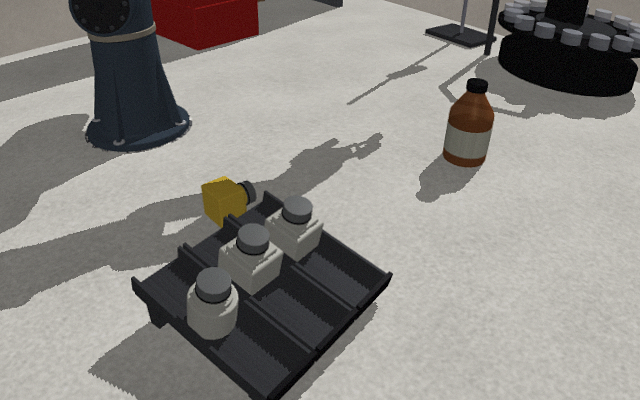

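View pics/top0.png

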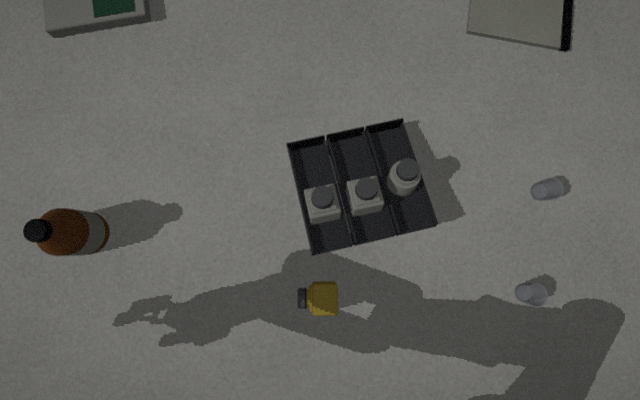

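Scene view: round jar at (212,300), square white bottles at (250,258) and (295,225), yellow square look-alike lying at (225,200), brown bottle at (468,130). Top view: square bottles at (322,203) and (366,193), jar at (404,177), yellow one at (322,298). I choose the two square white ones, in the left and middle chutes as seen from above, and check them in a close crop.

```bash
python3 - <<'E'
import cv2
im=cv2.imread('pics/top0.png')[110:265,275:450]
im=cv2.convertScaleAbs(im,alpha=1.8,beta=20)
cv2.imwrite('pics/topcrop.png',cv2.resize(im,None,fx=3.8,fy=3.8,interpolation=cv2.INTER_CUBIC))
im=cv2.imread('pics/scene0.png')[175:400,85:400]
im=cv2.convertScaleAbs(im,alpha=1.3,beta=20)
cv2.imwrite('pics/scenecrop.png',cv2.resize(im,None,fx=2.5,fy=2.5,interpolation=cv2.INTER_CUBIC))
E
```

```text
(no output)
```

View pics/topcrop.png

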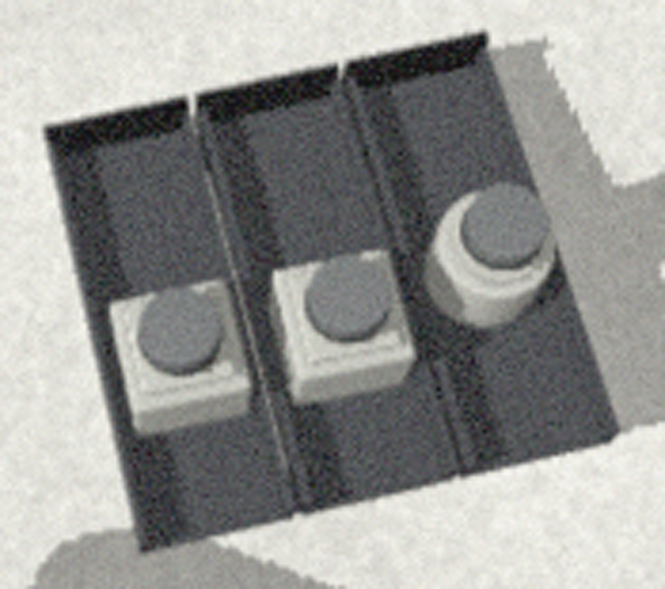

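View pics/scenecrop.png

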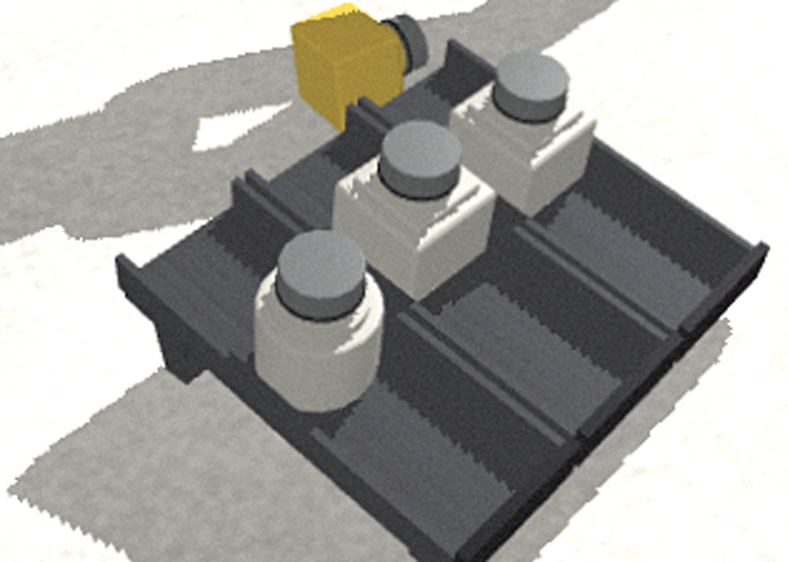

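The crops show two square-bodied bottles with grey caps (caps at crop px (180,331), (348,299)) in the left and middle chutes. The jar at (505,225) has a round body and sits in the right chute. Next I fit the rack pose and bottle positions from the corner points.

```bash
cat > h.py <<'E'
import numpy as np, cv2
from scipy.optimize import least_squares
from station import manip
C={n:manip.get_calibration(n) for n in('scene','top')}
def proj(n,P):
    c=C[n]; K=np.array([[c['fx'],0,c['cx']],[0,c['fy'],c['cy']],[0,0,1]]); M=c['world_to_cam']
    return cv2.projectPoints(np.float64(P).reshape(-1,1,3),cv2.Rodrigues(M[:3,:3])[0],M[:3,3],K,c['dist_coeffs'])[0].reshape(-1,2)
a=np.radians(12)
def R(yaw):
    Rz=np.array([[np.cos(yaw),-np.sin(yaw),0],[np.sin(yaw),np.cos(yaw),0],[0,0,1]])
    return Rz@np.array([[np.cos(a),0,np.sin(a)],[0,1,0],[-np.sin(a),0,np.cos(a)]])
def w(p,P): return np.float64(P)@R(p[2]).T+[p[0],p[1],.02]
E
python3 - <<'E'
from h import *
def px(u,s,o): return (np.float64(u)+.5)/s-.5+o
T=px([(45,126),(487,33),(141,550),(618,437),(190,100),(342,66),(297,515),(460,475)],3.8,[275,110])
PT=np.array([(6,112,24),(6,-112,24),(-203,112,18),(-203,-112,18),(6,38,24),(6,-38,24),(-203,38,18),(-203,-38,18)])/1e3
S=px([(768,245),(453,42),(118,258),(362,103),(242,175)],2.5,[85,175])
PS=np.array([(6,112,24),(-203,112,18),(-203,-112,18),(-203,38,18),(-203,-38,18)])/1e3
for W in((1,1),(1,0),(0,1)):
    f=lambda p:np.r_[W[0]*(proj('top',w(p,PT))-T).ravel(),W[1]*(proj('scene',w(p,PS))-S).ravel()]
    r=least_squares(f,[.6,0,.2]); print(W,r.x.round(4)); 
    if W==(1,1): p=r.x; print(f(p).round(1).reshape(-1,2).tolist())
np.save('p.npy',p)
ct=px([(180,331),(348,299),(505,225)],3.8,[275,110]); cs=px([(532,77),(422,150),(322,260)],2.5,[85,175])
for i in range(3):
    g=lambda q,m:np.r_[m[0]*(proj('top',w(p,[q[0],q[1],.07]))-ct[i]).ravel(),m[1]*(proj('scene',w(p,[q[0],q[1],.07]))-cs[i]).ravel()]
    print(i,[least_squares(g,[-.1,0],args=(m,)).x.round(4).tolist() for m in((1,1),(1,0),(0,1))])
x=R(p[2])
print('dx per 1cm',x[:,0]); 
for y in(.076,0): print(y,[w(p,[X,y,.018]).round(4).tolist() for X in(-.18,-.054)])
E
```

```text
(1, 1) [ 0.6741 -0.0525  0.2364]
[[-1.3, 0.2], [-0.7, 0.1], [-2.0, -0.8], [-0.4, -0.3], [-0.4, -1.2], [-0.7, -0.6], [-0.5, -1.3], [-0.2, -0.7], [0.1, 1.5], [-0.4, -1.3], [-1.6, -0.8], [-2.9, -0.8], [-0.6, -0.3]]
(1, 0) [ 0.673  -0.0537  0.2375]
(0, 1) [ 0.6751 -0.0501  0.245 ]
0 [[-0.1245, 0.0736], [-0.1265, 0.0728], [-0.1235, 0.0739]]
1 [[-0.1265, -0.0004], [-0.1288, -0.0008], [-0.1254, -0.0005]]
2 [[-0.1104, -0.0757], [-0.1111, -0.0765], [-0.1102, -0.0753]]
dx per 1cm [ 0.9509493   0.2290593  -0.20791169]
0.076 [[0.4888, -0.0189, 0.075], [0.6086, 0.0099, 0.0488]]
0 [[0.5066, -0.0928, 0.075], [0.6264, -0.064, 0.0488]]
```

Request:
{"name": "send_rows", "arguments": {
  "commands": [
    {"delta_pos": [1, -5, 3], "yaw": 0},
    {"delta_pos": [1, -5, 3], "yaw": 0},
    {"delta_pos": [1, -5.5, 0], "yaw": 0.1},
    {"delta_pos": [1, -5.5, 0], "yaw": 0.1},
    {"delta_pos": [1, -5.5, 0], "yaw": 0.1},
    {"delta_pos": [3, -6, 0], "yaw": 0.1},
    {"delta_pos": [3, -6, 0], "yaw": 0.1},
    {"delta_pos": [3, -6, 0], "yaw": 0.1},
    {"delta_pos": [3, -5, 0], "yaw": 0},
    {"delta_pos": [3, -4, 0], "yaw": 0}
  ],
  "grip": 0.65,
  "force": 20
}}

```text
t: 1.35
tcp_pos: [0.4313, 0.044, 0.2535]
tool_rot: [-0.117, 0.993, -0.002, 0.001]
force: [0.3, -0.1, 0.8]
finger_gap: 0.176
```

Request:
{"name": "send_rows", "arguments": {
  "commands": [
    {"delta_pos": [2.6, -3.2, 0], "yaw": 0},
    {"delta_pos": [2.6, -3.2, 0], "yaw": 0},
    {"delta_pos": [0, 0, -5], "yaw": 0},
    {"delta_pos": [0, 0, -5], "yaw": 0},
    {"delta_pos": [0, 0, -2], "yaw": 0},
    {"delta_pos": [0, 0, 0], "yaw": 0}
  ]
}}

```text
t: 2.1
tcp_pos: [0.4875, -0.0275, 0.1296]
tool_rot: [-0.113, 0.994, -0.003, 0.003]
force: [0.0, 0.0, 0.7]
finger_gap: 0.176
```

```bash
python3 - <<'E'
from h import *
s=manip.sense(); print(s['t'],s['tcp_pos'],s['tool_rot'].round(3) if hasattr(s['tool_rot'],'round') else s['tool_rot'])
p=np.load('p.npy'); q=R(p[2]).T@(np.array(s['tcp_pos'])-[p[0],p[1],.02]); print('rack frame mm',(q*1e3).round(1))
im=manip.snapshot('scene')[140:400,85:400]; cv2.imwrite('pics/s1.png',cv2.resize(cv2.convertScaleAbs(im,alpha=1.3,beta=20),None,fx=2.2,fy=2.2,interpolation=cv2.INTER_CUBIC))
E
```

```text
2.1 [ 0.48751014 -0.02752691  0.12963525] [-0.113  0.994 -0.003  0.003]
rack frame mm [-194.5   67.9   70.7]
```

View pics/s1.png

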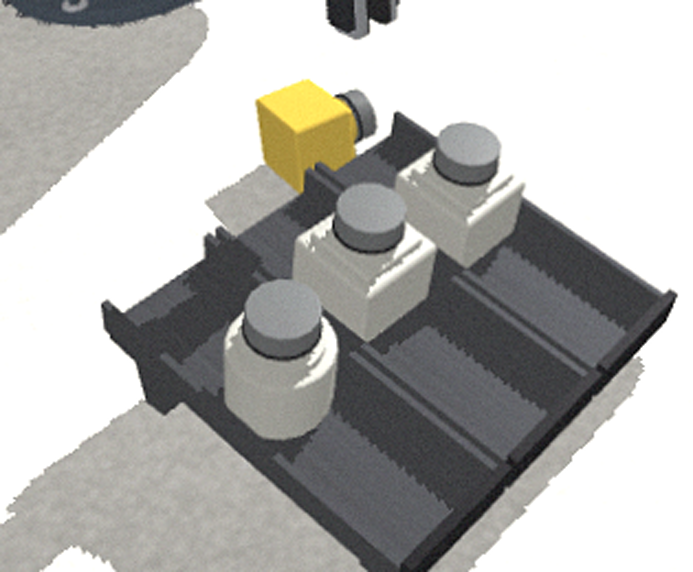

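View 5: the scene is unchanged, and the fingers show at the top (crop (360,15)). They look higher than the projected TCP, maybe because my brightening washed out light pads, so I check an unbrightened crop.

```bash
python3 - <<'E'
from h import *
s=manip.sense(); u=proj('scene',s['tcp_pos'])[0]; v=proj('scene',np.array(s['tcp_pos'])+[0,0,.019])[0]; print(u,v)
im=manip.snapshot('scene')[90:270,160:360]
cv2.drawMarker(im,tuple(int(k) for k in (u-[160,90]).round()),(0,0,255),cv2.MARKER_CROSS,5,1)
cv2.imwrite('pics/s2.png',cv2.resize(im,None,fx=3.2,fy=3.2,interpolation=cv2.INTER_CUBIC))
E
```

```text
[251.40128927 177.02451942] [250.49453947 163.78979253]
```

View pics/s2.png

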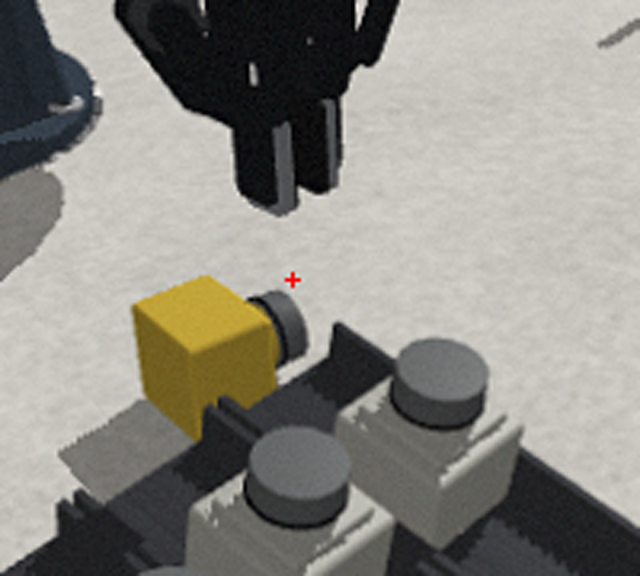

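View 6: the fingertips are at about crop (285,200), i.e. image (249,152), while the projected TCP is at (251,177), so the tips look about 30 mm higher than reported. I check this with the wrist and top cameras.

```bash
python3 - <<'E'
from h import *
s=manip.sense(); im=manip.snapshot('wrist'); tp=manip.snapshot('top'); cv2.imwrite('pics/w_raw.png',im); cv2.imwrite('pics/t_raw.png',tp)
c=manip.get_calibration('wrist'); K=np.array([[c['fx'],0,c['cx']],[0,c['fy'],c['cy']],[0,0,1]]); M=np.linalg.inv(c['mount'])
from scipy.spatial.transform import Rotation as Ro
def pj(P): return cv2.projectPoints(np.float64(P).reshape(-1,1,3),cv2.Rodrigues(M[:3,:3])[0],M[:3,3],K,c['dist_coeffs'])[0].reshape(-1,2)
p=np.load('p.npy')
def tool(P): return (np.float64(P)-s['tcp_pos'])@Ro.from_quat(s['tool_rot']).as_matrix()
pts=w(p,np.array([(-125,76,70),(-127,0,70),(-110,-76,70),(6,112,24),(6,-112,24)])/1e3)
for u in pj(tool(pts)): cv2.drawMarker(im,(int(u[0]),int(u[1])),(0,255,0),cv2.MARKER_CROSS,9,1)
u=pj([0,0,0])[0]; print('tcp in wrist',u); cv2.drawMarker(im,(int(u[0]),int(u[1])),(0,0,255),cv2.MARKER_CROSS,9,1)
u=proj('top',s['tcp_pos'])[0]; print('tcp in top',u); cv2.drawMarker(tp,(int(u[0]),int(u[1])),(0,0,255),cv2.MARKER_CROSS,9,1)
t=cv2.resize(tp[100:350,200:500],(480,400)); o=np.vstack([cv2.resize(im,(480,300)),t[:300]]); cv2.imwrite('pics/wt.png',o)
E
```

```text
tcp in wrist [321.1677683  228.82726048]
tcp in top [335.1091241  234.93235876]
```

View pics/wt.png

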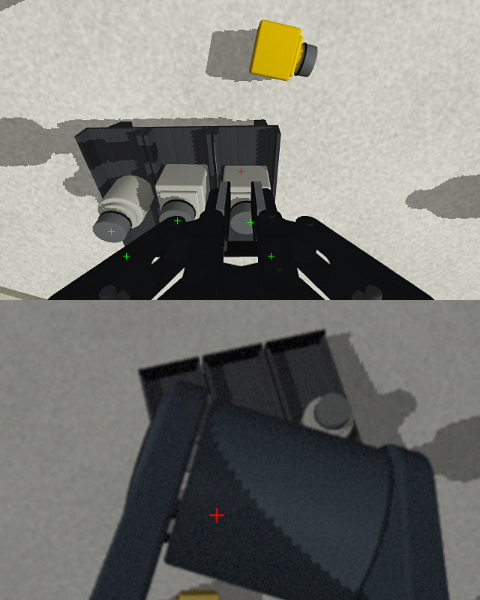

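View 7: in the wrist view, the projected cap points (green) land on the caps, so the arm pose is sound. The drawn fingertips end short of the projected TCP (240,182 against 241,171 in the montage), so the finger end may really sit higher than reported. I'll settle it by touching the chute floor gently behind bottle_a.

Request:
{"name": "send_rows", "arguments": {
  "commands": [
    {"delta_pos": [0.1, 0.9, 0]},
    {"delta_pos": [0, 0.1, -3]},
    {"delta_pos": [0, 0, -2]},
    {"delta_pos": [0, 0, -0.8]},
    {"delta_pos": [0, 0, 0]}
  ]
}}

```text
validation failed for argument at $.co...
```

Request:
{"name": "send_rows", "arguments": {
  "commands": [
    {"delta_pos": [0.1, 0.9, 0], "yaw": 0},
    {"delta_pos": [0, 0.1, -3], "yaw": 0},
    {"delta_pos": [0, 0, -2], "yaw": 0},
    {"delta_pos": [0, 0, -0.8], "yaw": 0},
    {"delta_pos": [0, 0, 0], "yaw": 0}
  ]
}}

```text
t: 2.92
tcp_pos: [0.4956, -0.0163, 0.0783]
tool_rot: [-0.114, 0.993, -0.006, 0.012]
force: [-0.8, -0.8, -0.9]
finger_gap: 0.177
```

Request:
{"name": "send_rows", "arguments": {
  "commands": [
    {"delta_pos": [-0.6, -0.1, -0.4], "yaw": 0},
    {"delta_pos": [0, 0, -0.4], "yaw": 0},
    {"delta_pos": [0, 0, -0.4], "yaw": 0},
    {"delta_pos": [0, 0, 0], "yaw": 0}
  ]
}}

```text
t: 3.42
tcp_pos: [0.4904, -0.0177, 0.0674]
tool_rot: [-0.114, 0.993, -0.007, 0.014]
force: [-1.4, 0.9, -0.2]
finger_gap: 0.177
```

```bash
cat >> h.py <<'E'
def rk():
    s=manip.sense(); p=np.load('p.npy'); q=R(p[2]).T@(np.array(s['tcp_pos'])-[p[0],p[1],.02]); print('t',round(s['t'],2),'rack mm',(q*1e3).round(1),'F',np.round(s['force'],1)); return s
E
python3 - <<'E'
from h import *
s=rk(); u=proj('scene',s['tcp_pos'])[0]; print(u)
im=manip.snapshot('scene')[110:270,180:340]
cv2.drawMarker(im,tuple(int(k) for k in (u-[180,110]).round()),(0,0,255),cv2.MARKER_CROSS,5,1)
cv2.imwrite('pics/s3.png',cv2.resize(im,None,fx=3.7,fy=3.7,interpolation=cv2.INTER_CUBIC))
E
```

```text
t 3.42 rack mm [-176.5   76.8   10.9] F [-1.4  0.9 -0.2]
[261.60132903 215.98385129]
```

View pics/s3.png

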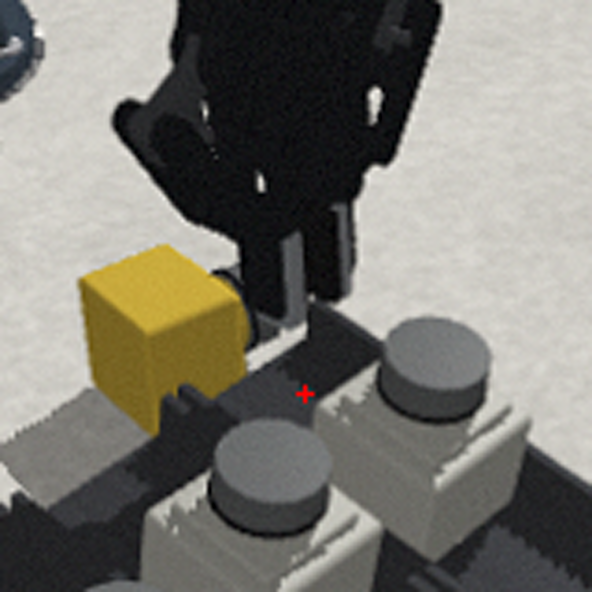

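View 8: the visible tips at about crop (290,315) = (258,195) are again ~32 mm above the reported TCP (262,216), and there is no contact. I lower further in small steps and watch the force.

Request:
{"name": "send_rows", "arguments": {
  "commands": [
    {"delta_pos": [0, 0, -0.4], "yaw": 0},
    {"delta_pos": [0, 0, -0.3], "yaw": 0},
    {"delta_pos": [0, 0, -0.3], "yaw": 0},
    {"delta_pos": [0, 0, -0.2], "yaw": 0},
    {"delta_pos": [0, 0, -0.2], "yaw": 0},
    {"delta_pos": [0, 0, 0], "yaw": 0}
  ]
}}

```text
t: 4.22
tcp_pos: [0.4908, -0.0178, 0.0524]
tool_rot: [-0.114, 0.993, -0.007, 0.014]
force: [0.7, 0.2, -0.7]
finger_gap: 0.178
```

```bash
python3 - <<'E'
from h import *
rk()
E
```

```text
t 4.22 rack mm [-173.1   76.6   -3.6] F [ 0.7  0.2 -0.7]
```

No contact with the reported TCP 3.6 mm below floor level, so the real tip is ~30 mm above the floor, just under the 35 mm limit. I start the push gently and check.

Request:
{"name": "send_rows", "arguments": {
  "commands": [
    {"delta_pos": [0.48, 0.11, -0.12], "yaw": 0},
    {"delta_pos": [0.48, 0.11, -0.11], "yaw": 0},
    {"delta_pos": [0.38, 0.09, -0.08], "yaw": 0},
    {"delta_pos": [0.38, 0.09, -0.08], "yaw": 0},
    {"delta_pos": [0.38, 0.09, -0.08], "yaw": 0}
  ]
}}

```text
t: 4.85
tcp_pos: [0.5134, -0.0125, 0.0476]
tool_rot: [-0.114, 0.993, -0.007, 0.014]
force: [-0.7, 0.0, 1.0]
finger_gap: 0.176
```

```bash
python3 - <<'E'
from h import *
s=rk(); u=proj('scene',s['tcp_pos'])[0]; print(u)
im=manip.snapshot('scene')[130:270,190:350]
cv2.imwrite('pics/s4.png',cv2.resize(cv2.convertScaleAbs(im,alpha=1.2,beta=15),None,fx=4.2,fy=4.2,interpolation=cv2.INTER_CUBIC))
E
```

```text
t 4.85 rack mm [-149.4   76.4   -3.5] F [-0.7  0.   1. ]
[275.32395396 234.83820057]
```

View pics/s4.png

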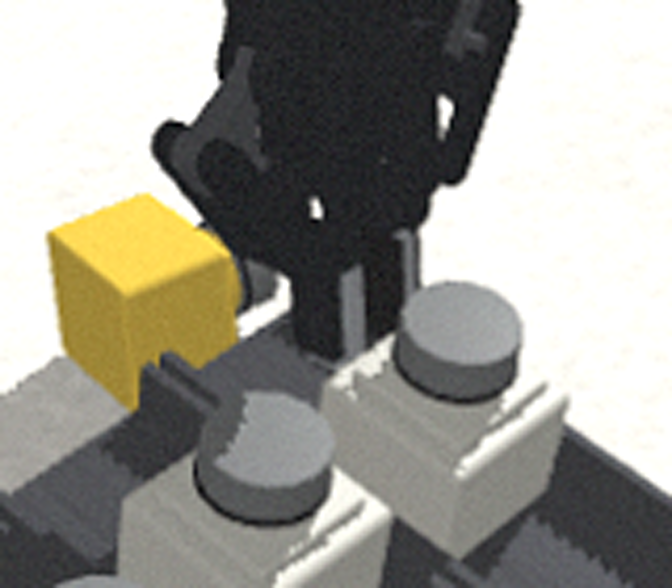

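View 9: the fingertips sit behind bottle_a, below its top edge, and the cap clears the gripper. Its cap is at ~(299,207), so it is just touched. I continue.

Request:
{"name": "send_rows", "arguments": {
  "commands": [
    {"delta_pos": [0.38, 0.09, -0.08], "yaw": 0},
    {"delta_pos": [0.38, 0.09, -0.08], "yaw": 0},
    {"delta_pos": [0.38, 0.09, -0.08], "yaw": 0},
    {"delta_pos": [0.48, 0.11, -0.1], "yaw": 0},
    {"delta_pos": [0.48, 0.11, -0.1], "yaw": 0}
  ]
}}

```text
t: 5.52
tcp_pos: [0.5357, -0.0073, 0.0428]
tool_rot: [-0.114, 0.993, -0.007, 0.014]
force: [-0.6, -0.7, 0.2]
finger_gap: 0.173
```

```bash
cat >> h.py <<'E'
def caps(tag):
    # grey cap top faces in scene view by template match of each patch from the first picture
    a0=cv2.imread('pics/scene0.png'); im=manip.snapshot('scene'); cv2.imwrite(f'pics/{tag}.png',im); p=np.load('p.npy')
    for n,(u,v),y,x0 in(('A',(298,206),.076,-.1245),('B',(253,235),0,-.1265),('jar',(213,279),-.076,-.1104)):
        t=a0[v-13:v+24,u-18:u+19]
        r=cv2.matchTemplate(im[v-25:v+100,u-30:u+130],t,cv2.TM_CCOEFF_NORMED); _,m,_,l=cv2.minMaxLoc(r)
        c=np.array(l)+[u-30+18,v-25+13]
        f=lambda q:(proj('scene',w(p,[q[0],q[1],.07]))-c).ravel()
        print(n,c,round(m,2),'cap x,y mm',(least_squares(f,[x0,y]).x*1e3).round(1))
E
python3 - <<'E'
from h import *
rk(); caps('c1')
E
```

```text
t 5.53 rack mm [-126.    76.3   -3.4] F [-0.6 -0.7  0.2]
A [315 218] 0.89 cap x,y mm [-95.8  73.3]
B [253 235] 0.75 cap x,y mm [-125.4   -1.3]
jar [213 279] 0.72 cap x,y mm [-110.3  -75.9]
```

Request:
{"name": "send_rows", "arguments": {
  "commands": [
    {"delta_pos": [0.57, 0.135, -0.125], "yaw": 0},
    {"delta_pos": [0.57, 0.135, -0.125], "yaw": 0},
    {"delta_pos": [0.57, 0.135, -0.125], "yaw": 0},
    {"delta_pos": [0.57, 0.135, -0.125], "yaw": 0},
    {"delta_pos": [0.57, 0.135, -0.125], "yaw": 0},
    {"delta_pos": [0.57, 0.135, -0.125], "yaw": 0},
    {"delta_pos": [0.57, 0.135, -0.125], "yaw": 0}
  ]
}}

```text
t: 6.45
tcp_pos: [0.5791, 0.0029, 0.0334]
tool_rot: [-0.114, 0.993, -0.007, 0.014]
force: [-0.2, -0.5, 0.9]
finger_gap: 0.172
```

```bash
python3 - <<'E'
from h import *
rk(); caps('c2')
E
```

```text
t 6.45 rack mm [-80.5  76.   -3.4] F [-0.2 -0.5  0.9]
A [345 240] 0.87 cap x,y mm [-49.9  71.6]
B [344 237] 0.67 cap x,y mm [-53.5  74.6]
jar [213 279] 0.64 cap x,y mm [-110.3  -75.9]
```

Request:
{"name": "send_rows", "arguments": {
  "commands": [
    {"delta_pos": [0.38, 0.09, -0.08], "yaw": 0},
    {"delta_pos": [0.38, 0.09, -0.08], "yaw": 0},
    {"delta_pos": [0.38, 0.09, -0.08], "yaw": 0},
    {"delta_pos": [0.28, 0.07, -0.06], "yaw": 0},
    {"delta_pos": [0.19, 0.045, -0.04], "yaw": 0}
  ]
}}

```text
t: 7.12
tcp_pos: [0.5971, 0.007, 0.0296]
tool_rot: [-0.114, 0.993, -0.007, 0.015]
force: [-0.5, 0.0, 0.5]
finger_gap: 0.177
```

Request:
{"name": "send_rows", "arguments": {
  "commands": [
    {"delta_pos": [0.15, 0.035, -0.03], "yaw": 0},
    {"delta_pos": [0.15, 0.035, -0.03], "yaw": 0}
  ]
}}

```text
t: 7.38
tcp_pos: [0.6001, 0.0077, 0.0289]
tool_rot: [-0.114, 0.993, -0.007, 0.015]
force: [-0.0, 0.1, -0.1]
finger_gap: 0.175
```

```bash
python3 - <<'E'
from h import *
rk(); caps('c3')
E
```

```text
t 7.38 rack mm [-58.4  75.9  -3.3] F [-0.   0.1 -0.1]
A [361 250] 0.85 cap x,y mm [-27.9  73. ]
B [253 235] 0.92 cap x,y mm [-125.4   -1.3]
jar [213 279] 0.65 cap x,y mm [-110.3  -75.9]
```

Nearly there and no reaction force from the stop yet, so I continue in 1 mm steps.

Request:
{"name": "send_rows", "arguments": {
  "commands": [
    {"delta_pos": [0.1, 0.023, -0.02], "yaw": 0},
    {"delta_pos": [0.1, 0.023, -0.02], "yaw": 0}
  ]
}}

```text
t: 7.68
tcp_pos: [0.6024, 0.0083, 0.0285]
tool_rot: [-0.114, 0.993, -0.007, 0.015]
force: [-0.9, -0.5, -0.1]
finger_gap: 0.176
```

Request:
{"name": "send_rows", "arguments": {
  "commands": [
    {"delta_pos": [0.1, 0.023, -0.02], "yaw": 0},
    {"delta_pos": [0.1, 0.023, -0.02], "yaw": 0}
  ]
}}

```text
t: 7.92
tcp_pos: [0.6024, 0.0083, 0.0283]
tool_rot: [-0.114, 0.993, -0.007, 0.013]
force: [-4.3, -2.7, 5.7]
finger_gap: 0.178
```

The force rose to ~6 N and motion stopped: bottle_a is on its stop. I back off uphill, lift, and go over to the middle chute.

Request:
{"name": "send_rows", "arguments": {
  "commands": [
    {"delta_pos": [-0.48, -0.11, 0.11], "yaw": 0},
    {"delta_pos": [-0.95, -0.23, 0.21], "yaw": 0},
    {"delta_pos": [-1.5, -0.35, 0.4], "yaw": 0},
    {"delta_pos": [0, 0, 3], "yaw": 0},
    {"delta_pos": [0, 0, 4], "yaw": 0},
    {"delta_pos": [0, 0, 3], "yaw": 0},
    {"delta_pos": [-2.5, -3, 0], "yaw": 0},
    {"delta_pos": [-2.5, -3, 0], "yaw": 0},
    {"delta_pos": [-2.0, -3, 0], "yaw": 0},
    {"delta_pos": [0, 0, 0], "yaw": 0}
  ]
}}

```text
t: 9.18
tcp_pos: [0.5008, -0.0902, 0.1395]
tool_rot: [-0.114, 0.993, -0.008, 0.019]
force: [1.1, 0.3, -0.1]
finger_gap: 0.176
```

```bash
python3 - <<'E'
from h import *
s=rk(); print(s['tcp_pos'],s['tool_rot']); caps('c4')
p=np.load('p.npy'); print('goal',w(p,[-.178,0,-.003]))
E
```

```text
t 9.18 rack mm [-198.3    3.9   80.1] F [ 1.1  0.3 -0.1]
[ 0.5008098  -0.09015506  0.13952418] [-0.11420938  0.99324756 -0.00797216  0.01876002]
A [362 252] 0.86 cap x,y mm [-25.4  71.3]
B [253 235] 0.95 cap x,y mm [-125.4   -1.3]
jar [213 279] 0.99 cap x,y mm [-110.3  -75.9]
goal [ 0.50420885 -0.0933878   0.05407384]
```

Request:
{"name": "send_rows", "arguments": {
  "commands": [
    {"delta_pos": [0, -0.3, -3], "yaw": 0},
    {"delta_pos": [0, 0, -3], "yaw": 0},
    {"delta_pos": [0, 0, -1.7], "yaw": 0},
    {"delta_pos": [0, 0, 0], "yaw": 0}
  ]
}}

```text
t: 9.72
tcp_pos: [0.5056, -0.0901, 0.0616]
tool_rot: [-0.116, 0.993, -0.009, 0.023]
force: [0.6, -0.6, 0.2]
finger_gap: 0.174
```

```bash
python3 - <<'E'
from h import *
s=rk(); print(s['tcp_pos'],s['tool_rot']); caps('c5')
E
```

```text
t 9.72 rack mm [-177.5    2.8    4.8] F [ 0.6 -0.6  0.2]
[ 0.50563864 -0.09011812  0.06160046] [-0.1157866   0.9929735  -0.00885997  0.0227728 ]
A [362 252] 0.85 cap x,y mm [-25.4  71.3]
B [253 235] 0.95 cap x,y mm [-125.4   -1.3]
jar [213 279] 0.99 cap x,y mm [-110.3  -75.9]
```

Request:
{"name": "send_rows", "arguments": {
  "commands": [
    {"delta_pos": [0, -0.3, -0.4], "yaw": 0},
    {"delta_pos": [0, 0, -0.4], "yaw": 0},
    {"delta_pos": [0, 0, 0], "yaw": 0},
    {"delta_pos": [0.48, 0.11, -0.11], "yaw": 0},
    {"delta_pos": [0.48, 0.11, -0.11], "yaw": 0},
    {"delta_pos": [0.38, 0.09, -0.08], "yaw": 0},
    {"delta_pos": [0.38, 0.09, -0.08], "yaw": 0},
    {"delta_pos": [0.38, 0.09, -0.08], "yaw": 0},
    {"delta_pos": [0.38, 0.09, -0.08], "yaw": 0},
    {"delta_pos": [0.38, 0.09, -0.08], "yaw": 0}
  ]
}}

```text
t: 11.02
tcp_pos: [0.5387, -0.0865, 0.0497]
tool_rot: [-0.116, 0.993, -0.01, 0.026]
force: [-0.5, -0.4, 0.6]
finger_gap: 0.178
```

```bash
python3 - <<'E'
from h import *
s=rk(); print(s['tcp_pos'],s['tool_rot']); caps('c6')
E
```

```text
t 11.03 rack mm [-142.7   -1.4    0. ] F [-0.5 -0.4  0.6]
[ 0.53872579 -0.08652511  0.04971696] [-0.11624385  0.99283358 -0.01048018  0.0256711 ]
A [362 252] 0.85 cap x,y mm [-25.4  71.3]
B [261 240] 0.88 cap x,y mm [-1.143e+02 -1.000e-01]
jar [213 279] 0.98 cap x,y mm [-110.3  -75.9]
```

Bottle_b is moving (11 mm so far). The tip is ~3 mm higher than it was for bottle_a, so I back off slightly, lower it, and continue.

Request:
{"name": "send_rows", "arguments": {
  "commands": [
    {"delta_pos": [-0.4, -0.1, 0.08], "yaw": 0},
    {"delta_pos": [0, 0, -0.35], "yaw": 0},
    {"delta_pos": [0.38, 0.09, -0.08], "yaw": 0},
    {"delta_pos": [0.38, 0.09, -0.08], "yaw": 0},
    {"delta_pos": [0.48, 0.11, -0.105], "yaw": 0},
    {"delta_pos": [0.48, 0.11, -0.105], "yaw": 0},
    {"delta_pos": [0.48, 0.11, -0.105], "yaw": 0},
    {"delta_pos": [0.48, 0.11, -0.105], "yaw": 0},
    {"delta_pos": [0.48, 0.11, -0.105], "yaw": 0},
    {"delta_pos": [0.48, 0.11, -0.105], "yaw": 0}
  ]
}}

```text
t: 12.32
tcp_pos: [0.5738, -0.0785, 0.0381]
tool_rot: [-0.116, 0.993, -0.01, 0.026]
force: [-0.2, -0.6, 0.6]
finger_gap: 0.174
```

```bash
python3 - <<'E'
from h import *
s=rk(); caps('c7')
E
```

```text
t 12.32 rack mm [-105.1   -1.8   -3.8] F [-0.2 -0.6  0.6]
A [362 252] 0.85 cap x,y mm [-25.4  71.3]
B [286 260] 0.86 cap x,y mm [-76.4  -1.5]
jar [213 279] 0.67 cap x,y mm [-110.3  -75.9]
```

Request:
{"name": "send_rows", "arguments": {
  "commands": [
    {"delta_pos": [0.48, 0.11, -0.105], "yaw": 0},
    {"delta_pos": [0.48, 0.11, -0.105], "yaw": 0},
    {"delta_pos": [0.48, 0.11, -0.105], "yaw": 0},
    {"delta_pos": [0.48, 0.11, -0.105], "yaw": 0},
    {"delta_pos": [0.48, 0.11, -0.105], "yaw": 0},
    {"delta_pos": [0.48, 0.11, -0.105], "yaw": 0},
    {"delta_pos": [0.38, 0.09, -0.08], "yaw": 0},
    {"delta_pos": [0.38, 0.09, -0.08], "yaw": 0}
  ]
}}

```text
t: 13.38
tcp_pos: [0.6133, -0.0695, 0.0296]
tool_rot: [-0.116, 0.993, -0.011, 0.026]
force: [-0.5, 0.2, -1.0]
finger_gap: 0.175
```

```bash
python3 - <<'E'
from h import *
s=rk(); caps('c8')
E
```

```text
t 13.38 rack mm [-63.7  -2.3  -3.7] F [-0.5  0.2 -1. ]
A [362 252] 0.85 cap x,y mm [-25.4  71.3]
B [316 283] 0.79 cap x,y mm [-34.2  -2.2]
jar [315 279] 0.78 cap x,y mm [-38.3   1.2]
```

Request:
{"name": "send_rows", "arguments": {
  "commands": [
    {"delta_pos": [0.19, 0.045, -0.04], "yaw": 0},
    {"delta_pos": [0.19, 0.045, -0.04], "yaw": 0},
    {"delta_pos": [0.1, 0.023, -0.02], "yaw": 0}
  ]
}}

```text
t: 13.8
tcp_pos: [0.6188, -0.0683, 0.0285]
tool_rot: [-0.116, 0.993, -0.011, 0.026]
force: [-0.8, -0.2, -0.4]
finger_gap: 0.177
```

Request:
{"name": "send_rows", "arguments": {
  "commands": [
    {"delta_pos": [0.1, 0.023, -0.02], "yaw": 0},
    {"delta_pos": [0.1, 0.023, -0.02], "yaw": 0}
  ]
}}

```text
t: 14.05
tcp_pos: [0.6208, -0.0678, 0.028]
tool_rot: [-0.116, 0.993, -0.011, 0.026]
force: [0.0, -0.3, 0.2]
finger_gap: 0.177
```

Request:
{"name": "send_rows", "arguments": {
  "commands": [
    {"delta_pos": [0.1, 0.023, -0.02], "yaw": 0},
    {"delta_pos": [0.1, 0.023, -0.02], "yaw": 0}
  ]
}}

```text
t: 14.3
tcp_pos: [0.622, -0.0675, 0.0277]
tool_rot: [-0.116, 0.993, -0.011, 0.025]
force: [-4.6, -2.5, 3.0]
finger_gap: 0.173
```

Request:
{"name": "send_rows", "arguments": {
  "commands": [
    {"delta_pos": [0.1, 0.023, -0.02], "yaw": 0},
    {"delta_pos": [0.1, 0.023, -0.02], "yaw": 0}
  ]
}}

```text
t: 14.55
tcp_pos: [0.6219, -0.0676, 0.0277]
tool_rot: [-0.117, 0.993, -0.011, 0.023]
force: [-5.0, -2.6, 5.3]
finger_gap: 0.174
```

Bottle_b is on its stop (5–7 N reaction, no further motion). I back off, lift clear, and inspect.

Request:
{"name": "send_rows", "arguments": {
  "commands": [
    {"delta_pos": [-0.48, -0.11, 0.11], "yaw": 0},
    {"delta_pos": [-0.95, -0.23, 0.21], "yaw": 0},
    {"delta_pos": [-1.5, -0.35, 0.4], "yaw": 0},
    {"delta_pos": [0, 0, 3], "yaw": 0},
    {"delta_pos": [0, 0, 5], "yaw": 0},
    {"delta_pos": [0, 0, 5], "yaw": 0},
    {"delta_pos": [-4, 1, 2], "yaw": 0},
    {"delta_pos": [-4, 1, 2], "yaw": 0},
    {"delta_pos": [-4, 1, 2], "yaw": 0},
    {"delta_pos": [0, 0, 0], "yaw": 0}
  ]
}}

```text
t: 15.8
tcp_pos: [0.4619, -0.0437, 0.2299]
tool_rot: [-0.115, 0.993, -0.01, 0.025]
force: [0.6, 0.1, 0.6]
finger_gap: 0.178
```

```bash
python3 - <<'E'
from h import *
s=rk(); print(s['tcp_pos']); caps('c9')
im=cv2.imread('pics/c9.png')[150:400,100:420]
cv2.imwrite('pics/s9.png',cv2.resize(cv2.convertScaleAbs(im,alpha=1.3,beta=20),None,fx=2.4,fy=2.4,interpolation=cv2.INTER_CUBIC))
E
```

```text
t 15.8 rack mm [-243.4   58.2  162.8] F [0.6 0.1 0.6]
[ 0.4618899  -0.04372918  0.22985648]
A [362 252] 0.86 cap x,y mm [-25.4  71.3]
B [322 289] 0.78 cap x,y mm [-24.9  -3.8]
jar [213 279] 0.94 cap x,y mm [-110.3  -75.9]
```

View pics/s9.png

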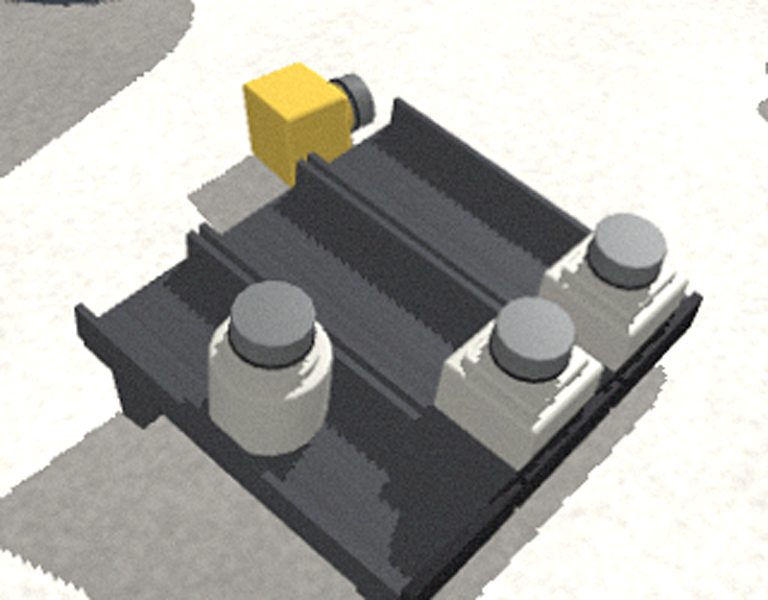

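View 10: both square bottles stand upright against their stops (caps at crop (627,245) and (535,330)). The jar is at (272,320), unmoved, and the yellow look-alike is untouched. The robot is clear, so I hand in.

```bash
python3 -c "
from station import manip
print(manip.sign_off())"
```

```text
the job is handed in; nothing more can be done
None
```

Both square white bottles are now standing against the stops at the low ends of their chutes, and I handed the job in at about 16 s of robot time. I pushed each one slowly from uphill with the nearly closed fingers until it met its stop (about 5–8 N). Then I backed the arm off and lifted it clear.

**Last checks:**
- **Bottles:** in the final picture both stand upright at their stops. Their caps measured x ≈ −25 mm, against the expected −27 mm, which is within measuring error.
- **Jar and look-alike:** the jar's measured position is unchanged, and the yellow look-alike looks untouched.

**One disagreement:** the fingertips sat about 30 mm higher than the reported TCP, both in the pictures and when I lowered the tool to the chute floor level without contact. I set the push height from the pictures, at about 30 mm, under the 35 mm limit. For bottle_b's first 11 mm it was a few mm higher, until I lowered the tool. The tool had also tilted about 3° by the end, with no visible effect.

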